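# Set the polariser dial to the long line and press capture

## Task

On the grey light base, turn the black polariser dial by pushing its upright pegs gently with a fingertip until its white index mark lines up with the one long line of the scale around it. Leave it there and then press the round grey capture button all the way down and let it come up again. Do not pinch the pegs or lift the dial out of its seat, do not press the button before the dial is set, and leave the other things on the table and base where they are.

Things in the scene. Friction and masses are not known exactly. Their poses are not given: they have to be found in the camera images.
- light_base: fixed grey box-shaped illuminator, 240 mm (its x) x 340 mm (its y) x 45 mm tall; its flat top (the deck) is at z = 0.045. Origin at the centre of its underside. The dial's axis is upright at its (0, +50 mm), the capture button at its (-20 mm, -118 mm)
- dial_centre (a point): point on the dial's upright axis, at the dial's flat top (z = 0.058). The dial is a black disc of 70 mm radius, 8 mm thick, with a flush round glass window in the middle, four pegs and one white mark. The point's x axis points from the axis to the index mark
- peg_top (a point): top centre (z = 0.082) of one of the dial's four equal upright steel pegs, 16 mm in diameter, 24 mm tall, 50 mm from the axis: this one stands 45 degrees counter-clockwise (from above) of the index mark, the others at 135, 225 and 315 degrees. A fingertip fits between neighbours (54 mm clear) and can push either one sideways to turn the dial
- index_mark (a point): outer end of the dial's only mark, a white radial bar 5 mm wide and 34 mm long on its top; this point lies at the rim, 70 mm from the axis, at the dial's top (z = 0.058)
- target_line (a point): point 70 mm from the dial's axis, level with index_mark, at the inner end of the target line: the one long thick black radial line (30 x 5 mm) on the fixed flat aluminium scale collar around the dial (105 mm radius, top at z = 0.049); its other 23 lines are short and thin (10 x 2 mm), 15 degrees apart. When mark and line are in line, index_mark is at this point
- dial (a joint): angle of the dial on the light base, rad, growing counter-clockwise from above; it turns freely either way for more than a full turn and stays where it is left; about 2 N at a peg turns it, so never load it with more than 20 N. The value alone does not tell the alignment, as the collar is set differently each time
- dial_lift (a joint): height of the dial out of its seat, m, 0 when seated; the dial only lies in its seat (about 0.35 kg) and comes up if it is pulled
- capture_button (a joint): travel of the capture button, m: 0 when up, 0.006 fully down; sprung, fully down takes 5 N, and it comes back up by itself
- capture_button_top (a point): centre of the top face of the capture button, a plain grey round push button 32 mm in diameter in a black housing on the deck, pressed straight down
- objective: steel microscope objective standing upright on the light base's deck, 28 mm across, 38 mm tall; origin under its foot; leave it alone
- filter_ring: dark steel filter ring lying on the deck, 40 mm across, 8 mm thick; origin at the centre of its underside; leave it alone
- slide_box: closed grey and white box for slides, 87 x 102 x 34 mm tall, on the table; origin at the centre of its underside; leave it alone
- oil_bottle: small amber bottle, 32 mm across, 65 mm tall, on the table; origin under its foot; leave it alone
- beaker: glass beaker, 68 mm across, 85 mm tall, on the table; origin under its foot; leave it alone
- specimen_jar: clear jar with a white lid, 54 mm across, 60 mm tall, on the table; origin under its foot; leave it alone
- slide_tray: flat aluminium tray of slides, 100 x 200 x 10 mm tall, on the table beyond the base; origin at the centre of its underside; leave it alone

How it is judged (in metres and radians):
On the way, in this order (a step that is already met when the one before it is completed fails the run):
1. the index mark lines up with the long line and the dial is at rest (distance between index_mark and target_line below 0.004 m and velocity of joint dial between -0.05 and 0.05 rad/s), for 0.3 s.
2. the capture button is pressed down with the dial still set (distance between index_mark and target_line below 0.004 m and value of joint capture_button above 0.005 m), for 0.05 s.
At the end, for the whole second after the job is handed in: The index mark's outer end is within 4 mm of the long line's inner end (about 3 degrees), the dial is seated (within 3 mm) and at rest, and the capture button, pressed to at least 5 mm after the dial was set, is up again (within 1.5 mm) (all of step 1 and value of joint capture_button below 0.0015 m and value of joint dial_lift below 0.003 m); the robot touches nothing.
It fails at once if the button is pressed (over 3 mm) while the mark is more than 5 mm off the line (value of joint capture_button above 0.003 m and distance between index_mark and target_line above 0.005 m).
It fails at once if the dial is lifted more than 5 mm out of its seat (value of joint dial_lift above 0.005 m).
It fails at once if the fingers pinch or load the dial with more than 25 N (contact force between the fingers and dial above 25 N).
It fails at once if another thing is moved or lifted by more than 20 mm (distance of any of objective, filter_ring, slide_box, oil_bottle, beaker, specimen_jar, slide_tray from where it was at the start of the episode above 0.02 m).
It also fails if it takes over 64 s, if anything falls off the work surface, if the arm or the gripper's body presses on something with over 40 N, if the wrist force passes 120 N, or if a joint passes its speed limit or range.

## Robot

A 6-joint arm with a two-finger parallel gripper is mounted at the origin on the work surface. World frame = base frame: x ahead of the robot, y to its left, z up, the work surface at z = 0. Lengths are in mm, angles in rad, forces in N, time in s.
With the tool pointing down it reaches from about 350 to 775 mm from the base axis. Payload 7.3 kg.
Tool frame: the origin (TCP) lies on the centre line of the jaws, within the pads' length; the fingertips stand 17 mm ahead of it and the grasp point (between the pads) lies 2 mm behind it; z points along the fingers, y is the line along which they close (so a half turn about z gives the same grasp; the last joint's range is limited). The gripper opens to 92 mm and grips with 3 to 60 N. Pads are 19 mm wide; open, the fingers measure 130 mm over their backs; the gripper's body (75 mm by 190 mm) begins 47 mm behind the grasp point.
Start: joints at [-1.293, 0.342, 1.524, -0, 1.275, -0.146], TCP at [215.918, -478.563, 243.741] pointing down, gripper open.
Joint ranges: [-2.53, 2.53], [-0.77, 2.02], [0.04, 2.7], [-1, 4.14], [0.28, 2.66], [-3.11, 3.11]. Speed limits (rad/s): [2.57, 2.57, 3.14, 3.14, 3.14, 3.14].

## Interface

Orientations are given as [roll, pitch, yaw] about the fixed x, y, z axes, in that order (R = Rz(yaw) Ry(pitch) Rx(roll)).
In Python, from plant import bot gives the robot as it stands. The module is installed in compiled form; this text tells all that it offers.
- The arm moves only by the shell command python3 -m pendant 'ROWS'. ROWS is JSON, a list of rows, each a list of 3 entries, a list of its own where there are three numbers: the shift along the world's x, y, z as a fraction of full scale, then the turn, a rotation vector about the world's x, y, z as a fraction of full scale, then the opening, from -1 (shut) to 1 (fully open), so that 0 is half open. In form: [[[tx, ty, tz], [rx, ry, rz], claw], ...]. A call has exactly 10 rows; each row shifts and turns the commanded pose from where the row before left it; what a row does not reach is not made up. Full scale, the value 1, is 30 mm for a shift and 0.12 rad for a turn. A row lasts 1/12 s, in which the tool goes at most 41.7 mm and 7.16 degrees, less where a joint would pass 70% of its speed; a pose out of reach is approached as far as the arm can. A call with a number of a shift or a turn outside -1 to 1 is refused whole. A call with a gripper value outside its range is refused whole. The fingers move at their own pace and stop on an object; the grip force is fixed at half the most. Time passes only in rows, so rows that do not move let the fingers close, or fill a call up. It gives the time, the measured TCP pose, the force, the opening and the grip force at its end, in the units of the state.
- bot.get_obs(): the state, without advancing time (a new reading comes with each control period).
- bot.capture(name): name is "scene" or "top" or "wrist"; returns the picture (420x560x3 uint8, blue, green, red); there is no depth.
- bot.camera_params(name): a dict with "fovy" (degrees; the focal length in pixels is half the picture's height over the tangent of half this angle, whatever the lens; pixels are square), "cx", "cy" (the principal point, pixels), "camera_from_world" (4x4, takes a point from world to camera coordinates). Camera axes: x right, y down, z forward; pixel columns grow to the right and rows downward; lengths in mm; the calibration is good to about 2 mm. A picture is of the moment at which its call begins: read the wrist's pose just before it. camera_params takes no time and is no camera call; for the wrist camera it gives the pose at the moment of the call.
- bot.close_job(): hands the job in; it is judged then, once.
The state is a dict: "time": time; "joint_positions": joint angles; "dq": joint speeds; "tau": joint torques, N m; "tool_pos": TCP position; "tcp_rot": TCP orientation; "contact_force": force on the tool from outside, world axes, zero at the start; "moment": the same for the moment, N m; "grip_width": finger opening in mm; "finger_force": force on a finger pad.
Only numpy, scipy, OpenCV 4.12 (cv2) and the standard library are available. Lean on these libraries where they do the work, as an engineer would, in place of code of your own. Each camera call takes 0.05 s, during which the arm holds its last target. There are 200 camera calls.

## Working session

There is one attempt and no reset: what is moved stays moved. The work goes in short steps, Python scripts to look and compute and a shell command to move; the robot and the scene stay as the last step left them, time stands still between calls to the robot, and variables do not carry over. Pictures are saved under pics/ and viewed, at most 10 in all, crops included, and the job is handed in when it is done.

```bash
mkdir -p pics
python3 - <<'E'
from plant import bot
import cv2
o=bot.get_obs();print(o['time'],o['tool_pos'],o['tcp_rot'],o['grip_width'])
for n in['top','scene']:
    im=bot.capture(n);cv2.imwrite(f'pics/{n}0.png',im);p=bot.camera_params(n);print(n,p)
E
```

```text
0.0 [ 215.81242209 -478.17204744  243.02760934] [-3.14003979e+00 -2.36152442e-04  4.23785609e-01] 91.85137936415119
top {'fovy': 47.58491659827646, 'cx': 273.510571487147, 'cy': 213.3826292538763, 'camera_from_world': array([[ 5.16394504e-03, -9.99763525e-01, -2.11240811e-02,
         5.21877646e+01],
       [-9.96850328e-01, -3.47484705e-03, -7.92297174e-02,
         5.79597631e+02],
       [ 7.91375786e-02,  2.14666851e-02, -9.96632543e-01,
         1.18342766e+03],
       [ 0.00000000e+00,  0.00000000e+00,  0.00000000e+00,
         1.00000000e+00]])}
scene {'fovy': 42.520660862600856, 'cx': 285.3602645491936, 'cy': 209.56837291942088, 'camera_from_world': array([[-4.52583082e-01,  8.91437598e-01, -2.25291635e-02,
         2.49839495e+02],
       [ 5.30935721e-01,  2.49085758e-01, -8.09977497e-01,
        -2.36086599e+02],
       [-7.16432701e-01, -3.78543650e-01, -5.86028063e-01,
         1.52950703e+03],
       [ 0.00000000e+00,  0.00000000e+00,  0.00000000e+00,
         1.00000000e+00]])}
```

View pics/top0.png

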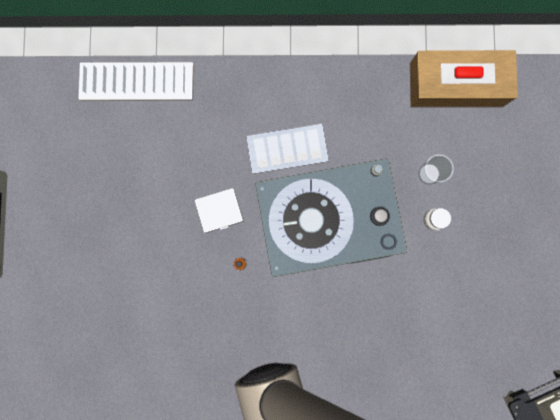

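View pics/scene0.png

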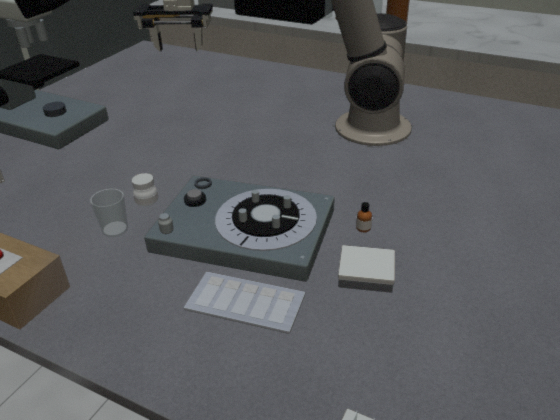

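The top picture shows the dial at about (311,220). Its white mark points left, towards (285,223). The long line points up, near (311,185), and the button is at (381,216). I'll enlarge the picture for exact pixels.

```bash
cat > h.py <<'E'
import numpy as np
from plant import bot
def K(n,p=None):
    p=p or bot.camera_params(n); f=210/np.tan(np.radians(p['fovy']/2)); return p,f
def back(n,u,v,z,p=None):
    p,f=K(n,p); T=p['camera_from_world'];R=T[:3,:3];t=T[:3,3]
    d=R.T@np.array([(u-p['cx'])/f,(v-p['cy'])/f,1]);c=-R.T@t
    return c+d*(z-c[2])/d[2]
def proj(n,X,p=None):
    p,f=K(n,p); c=p['camera_from_world'][:3,:3]@np.array(X)+p['camera_from_world'][:3,3]
    return np.array([p['cx']+f*c[0]/c[2],p['cy']+f*c[1]/c[2]])
E
python3 - <<'E'
import cv2
im=cv2.imread('pics/top0.png')[150:285,245:415]
cv2.imwrite('pics/crop0.png',cv2.resize(im,None,fx=4.4,fy=4.4,interpolation=cv2.INTER_CUBIC))
E
```

```text
(no output)
```

View pics/crop0.png

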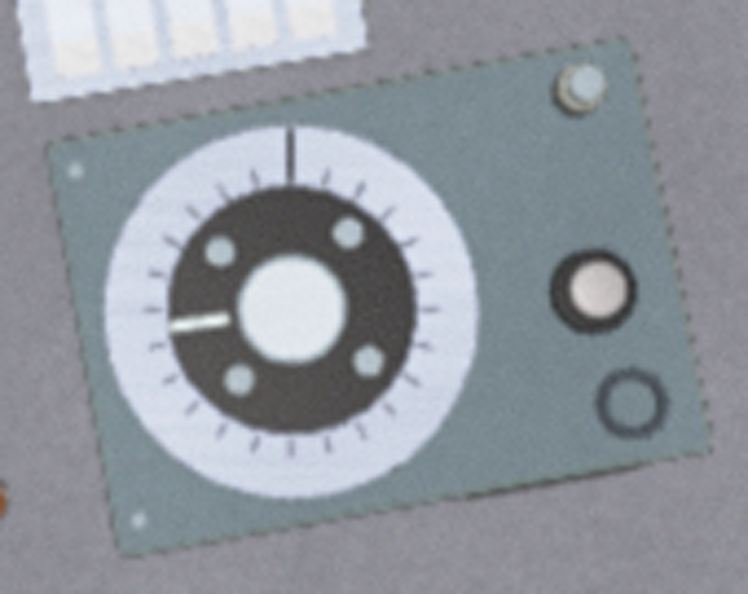

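The crop shows the dial centre at (292,309), the mark's outer end at (171,326), and the long line running from (291,184) to (291,129). The pegs are at (348,233), (220,250), (239,380) and (369,361), and the button is at (599,289).

Run:
```python
from h import *
b=lambda u,v,z:back('top',245+u/4.4,150+v/4.4,z)
c=b(292,309,58);print('c',c)
for n,u,v,z in[('mark',171,326,58),('lin_in',291,184,49),('lin_out',291,129,49),('p1',348,233,82),('p2',220,250,82),('p3',239,380,82),('p4',369,361,82),('collarL',105,310,49),('collarR',477,310,49),('btn',599,289,65),('obj',586,83,83),('ring',632,403,53),('bTL',47,142,45),('bTR',630,40,45),('bBL',120,555,45),('bBR',712,452,45)]:
    x=b(u,v,z);d=x-c;print(n,x[:2].round(1),np.hypot(*d[:2]).round(1),np.degrees(np.arctan2(d[1],d[0])).round(1))
```

```text
c [560.10169373 -39.06646625  58.        ]
mark [550.3  28.4] 68.2 98.2
lin_in [631.4 -39.1] 71.3 -0.0
lin_out [662.8 -39.1] 102.7 -0.0
p1 [600.4 -68.3] 49.8 -36.0
p2 [590.8   1.7] 51.0 53.0
p3 [519.6  -8.8] 50.5 143.2
p4 [530.3 -79.5] 50.3 -126.4
collarL [559.7  65.6] 104.6 90.2
collarR [ 560.5 -143.2] 104.2 -89.8
btn [ 571.4 -208.3] 169.6 -86.2
obj [ 683.4 -198.9] 201.9 -52.4
ring [ 508.7 -228.2] 196.0 -105.2
bTL [655.6  99.3] 168.1 55.4
bTR [ 714.8 -231.7] 247.0 -51.2
bBL [422.6  56.5] 167.4 145.2
bBR [ 481.8 -274. ] 247.7 -108.4
```

Clockwise turn of about 98° needed. I'll push peg p3 (143° → 45°) with the closed gripper, entering the gap at 188°, near (510,-46).

```bash
R='[[.49,.72,-.15],[0,0,.54],-1]'; python3 -m pendant '[[[0.49,0.72,-0.15],[0,0,0.54],-1],[[0.49,0.72,-0.15],[0,0,0.54],-1],[[0.49,0.72,-0.15],[0,0,0.54],-1],[[0.49,0.72,-0.15],[0,0,0.54],-1],[[0.49,0.72,-0.15],[0,0,0.54],-1],[[0.49,0.72,-0.15],[0,0,0.54],-1],[[0.49,0.72,-0.15],[0,0,0.54],-1],[[0.49,0.72,-0.15],[0,0,0.54],-1],[[0.49,0.72,-0.15],[0,0,0.54],-1],[[0.49,0.72,-0.15],[0,0,0.54],-1]]'
python3 -m pendant '[[[0.49,0.72,-0.15],[0,0,0.54],-1],[[0.49,0.72,-0.15],[0,0,0.54],-1],[[0.49,0.72,-0.15],[0,0,0.54],-1],[[0.49,0.72,-0.15],[0,0,0.54],-1],[[0.49,0.72,-0.15],[0,0,0.54],-1],[[0.49,0.72,-0.15],[0,0,0.54],-1],[[0.49,0.72,-0.15],[0,0,0.54],-1],[[0.49,0.72,-0.15],[0,0,0.54],-1],[[0.49,0.72,-0.15],[0,0,0.54],-1],[[0.49,0.72,-0.15],[0,0,0.54],-1]]'
python3 - <<'E'
from plant import bot
import cv2
o=bot.get_obs();print(o)
cv2.imwrite('pics/w1.png',bot.capture('wrist'))
E
```

```text
time: 0.93
tool_pos: [363.3, -261.3, 198.3]
tcp_rot: [-3.141, -0.0, 1.075]
contact_force: [0.4, -0.6, -0.9]
grip_width: 30.2
finger_force: 0.0
time: 1.77
tool_pos: [510.3, -45.3, 153.2]
tcp_rot: [-3.141, -0.0, 1.723]
contact_force: [0.2, -0.1, 0.1]
grip_width: 0.5
finger_force: 0.0
{'time': 1.7667, 'joint_positions': array([-2.38192241e-01,  4.12571191e-01,  1.68926682e+00, -1.53436984e-05,
        1.04038545e+00, -3.90494192e-01]), 'dq': array([ 0.58842872,  0.31102516, -0.33514356, -0.00200877,  0.0199754 ,
       -0.18673306]), 'tau': array([ -2.13503435, -45.39852619, -19.75360572,   0.12581163,
         0.11496234,   0.27576347]), 'tool_pos': array([510.2749541 , -45.27989743, 153.207736  ]), 'tcp_rot': array([-3.14100430e+00, -2.27877123e-04,  1.72310598e+00]), 'contact_force': array([ 0.17471647, -0.14224134,  0.10683639]), 'moment': array([-0.04899277, -0.12287914,  0.00947841]), 'finger_force': 0.0, 'grip_width': 0.4522600535256107}
```

View pics/w1.png

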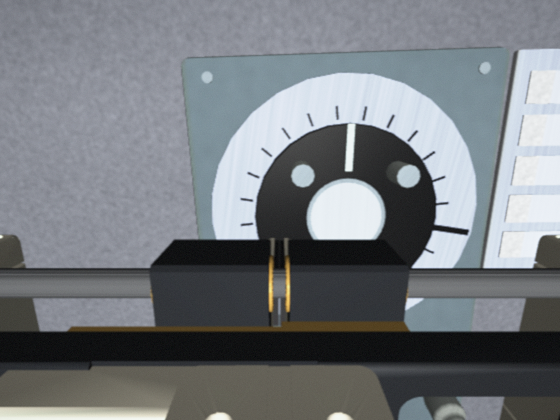

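The wrist view confirms the layout: the white mark is at (350,130) between pegs at (303,175) and (408,175), with the long line at (450,231). The fingers sit in the gap as planned. Next I lower the tool and work out the arc shifts.

```bash
python3 -m pendant '[[[0,-0.02,-0.4],[0,0,0],-1],[[0,0,-0.4],[0,0,0],-1],[[0,0,-0.4],[0,0,0],-1],[[0,0,-0.4],[0,0,0],-1],[[0,0,-0.4],[0,0,0],-1],[[0,0,-0.2],[0,0,0],-1],[[0,0,-0.2],[0,0,0],-1],[[0,0,0],[0,0,0],-1],[[0,0,0],[0,0,0],-1],[[0,0,0],[0,0,0],-1]]'
python3 - <<'E'
import numpy as np
a=np.radians(188-5*np.arange(23));p=50*np.c_[np.cos(a),np.sin(a)]/30
q=p.round(2);print(np.diff(q,axis=0).round(2).tolist())
E
```

```text
time: 2.65
tool_pos: [510.3, -47.3, 82.3]
tcp_rot: [3.141, 0.0, 1.72]
contact_force: [-0.7, -0.6, 0.6]
grip_width: 0.4
finger_force: 0.0
[[-0.01, 0.14], [-0.01, 0.15], [0.02, 0.14], [0.02, 0.15], [0.04, 0.14], [0.04, 0.13], [0.06, 0.14], [0.08, 0.12], [0.08, 0.12], [0.09, 0.12], [0.1, 0.1], [0.11, 0.09], [0.12, 0.09], [0.13, 0.07], [0.13, 0.06], [0.13, 0.06], [0.15, 0.03], [0.14, 0.03], [0.14, 0.01], [0.15, 0.01], [0.14, -0.02], [0.15, -0.02]]
```

```bash
python3 -m pendant '[[[0,0.17,0],[0,0,-0.73],-1],[[-0.01,0.15,0],[0,0,-0.73],-1],[[0.02,0.14,0],[0,0,-0.73],-1],[[0.02,0.15,0],[0,0,-0.73],-1],[[0.04,0.14,0],[0,0,-0.73],-1],[[0.04,0.13,0],[0,0,-0.73],-1],[[0.06,0.14,0],[0,0,-0.73],-1],[[0.08,0.12,0],[0,0,-0.73],-1],[[0.08,0.12,0],[0,0,-0.73],-1],[[0.09,0.12,0],[0,0,-0.73],-1]]'
python3 - <<'E'
from plant import bot
import cv2
cv2.imwrite('pics/t2.png',cv2.resize(bot.capture('top')[150:285,245:415],None,fx=3,fy=3)); cv2.imwrite('pics/w2.png',bot.capture('wrist'))
a=cv2.imread('pics/t2.png');b=cv2.imread('pics/w2.png')[:,:]
b=cv2.resize(b,(280*405//405,210));import numpy as np
c=np.zeros((405,790,3),'uint8');c[:,:510]=a;c[:210,510:]=b;cv2.imwrite('pics/m2.png',c)
E
```

```text
time: 3.48
tool_pos: [522.2, -5.8, 82.3]
tcp_rot: [-3.142, 0.001, 0.84]
contact_force: [-2.8, -1.2, 1.0]
grip_width: 0.4
finger_force: 1.3
```

View pics/m2.png

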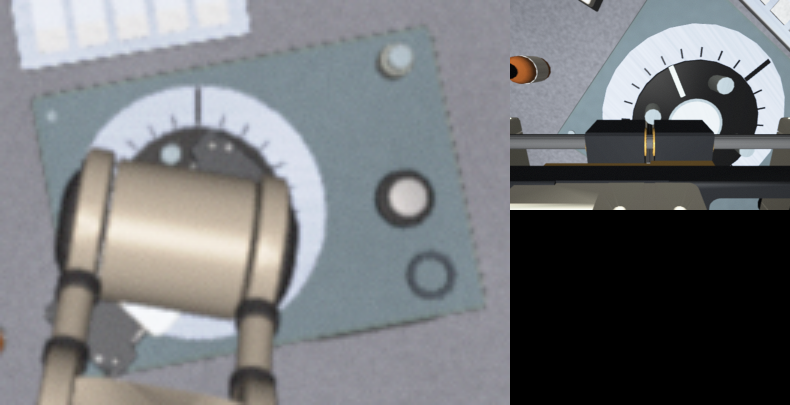

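The dial is turning: in the wrist view the mark has swung towards the long line, and the force is small (about 3 N). I'll continue along the arc.

```bash
python3 -m pendant '[[[0.1,0.1,0],[0,0,-0.73],-1],[[0.11,0.09,0],[0,0,-0.73],-1],[[0.12,0.09,0],[0,0,-0.73],-1],[[0.13,0.07,0],[0,0,-0.73],-1],[[0.13,0.06,0],[0,0,-0.73],-1],[[0.13,0.06,0],[0,0,-0.73],-1],[[0.15,0.03,0],[0,0,-0.73],-1],[[0.14,0.03,0],[0,0,-0.73],-1],[[0.14,0.01,0],[0,0,-0.73],-1],[[0.15,0.01,0],[0,0,-0.73],-1]]'
python3 - <<'E'
from plant import bot
import cv2,pickle
p=bot.camera_params('wrist');pickle.dump(p,open('p3.pkl','wb'))
b=bot.capture('wrist');cv2.imwrite('pics/w3.png',b);print(bot.get_obs()['tool_pos'])
cv2.imwrite('pics/w3c.png',cv2.resize(b,(800,600),interpolation=cv2.INTER_CUBIC))
E
```

```text
time: 4.42
tool_pos: [560.9, 10.9, 81.9]
tcp_rot: [-3.141, 0.001, -0.033]
contact_force: [-2.6, 0.2, 0.5]
grip_width: 0.7
finger_force: 1.3
[561.90346323  10.6918402   81.9804893 ]
```

View pics/w3c.png

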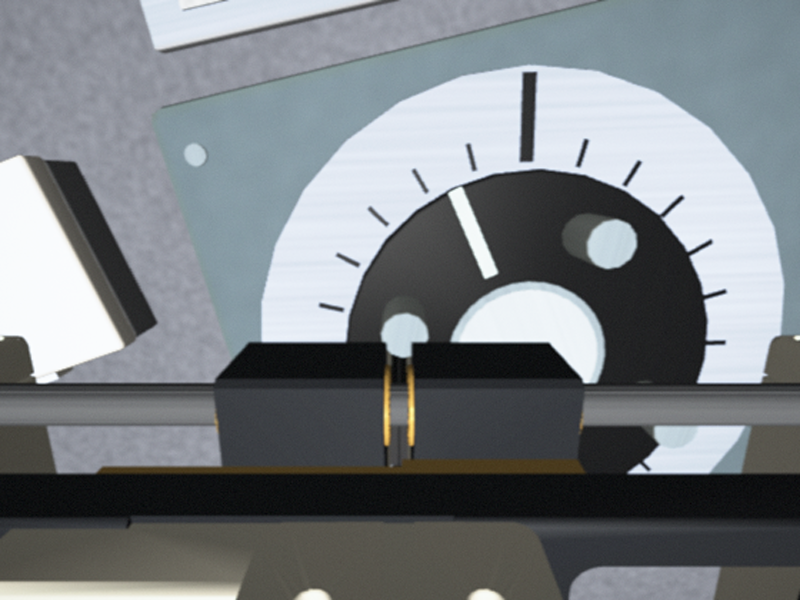

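In the enlarged wrist picture, the mark runs from (491,276) to (457,191) and the long line from (527,161) to (530,72). I'll measure the angles.

Run:
```python
from h import *;import pickle
p=pickle.load(open('p3.pkl','rb'));s=.7
b=lambda u,v,z:back('wrist',u*s,v*s,z,p)[:2]
g=lambda d:np.degrees(np.arctan2(d[1],d[0]))
mo,mi,lo,li=b(457,191,58),b(491,276,58),b(530,72,49),b(527,161,49)
c=np.array([560,-39])
print(mo,mi,li,lo,g(mo-mi),g(lo-li),[ (g(x-c),np.hypot(*(x-c))) for x in(mo,mi,li,lo)])
# centre from intersect
A=np.c_[mo-mi,-(lo-li)];k=np.linalg.solve(A,li-mi);print(mi+(mo-mi)*k[0])
```

```text
[623.12833758 -11.1609847 ] [592.38994221 -23.61024517] [632.58576651 -37.62429096] [662.09854344 -37.49407162] 22.048284290821375 0.25280475972320304 [(np.float64(23.797037387490377), np.float64(68.99418655727435)), (np.float64(25.414259168360502), np.float64(35.860185582115584)), (np.float64(1.0857898105806911), np.float64(72.59880215938323)), (np.float64(0.8450373656230261), np.float64(102.10964886904634))]
[556.96409235 -37.95795678]
```

About 22.3° to go. I'll turn 19° and then check.

```bash
python3 -c "
import numpy as np
a=np.radians([88,84,80,76,72,69,67,65.5]);print(np.diff((np.c_[np.cos(a),np.sin(a)]*50/30).round(3),axis=0).round(3).tolist())"
python3 -m pendant '[[[0.116,-0.008,0],[0,0,-0.58],-1],[[0.115,-0.016,0],[0,0,-0.58],-1],[[0.114,-0.024,0],[0,0,-0.58],-1],[[0.112,-0.032,0],[0,0,-0.58],-1],[[0.082,-0.029,0],[0,0,-0.44],-1],[[0,0,0],[0,0,0],-1],[[0,0,0],[0,0,0],-1],[[0,0,0],[0,0,0],-1],[[0,0,0],[0,0,0],-1],[[0,0,0],[0,0,0],-1]]'
python3 - <<'E'
from plant import bot
import cv2,pickle
p=bot.camera_params('wrist');pickle.dump(p,open('p4.pkl','wb'))
b=bot.capture('wrist');cv2.imwrite('pics/w4.png',b)
cv2.imwrite('pics/w4c.png',cv2.resize(b[20:240,220:500],None,fx=2.7,fy=2.7,interpolation=cv2.INTER_CUBIC))
E
```

```text
[[0.116, -0.008], [0.115, -0.017], [0.114, -0.024], [0.112, -0.032], [0.082, -0.029], [0.054, -0.022], [0.04, -0.017]]
time: 5.3
tool_pos: [577.7, 7.5, 81.9]
tcp_rot: [-3.142, -0.0, -0.362]
contact_force: [-0.3, 1.1, -0.5]
grip_width: 0.7
finger_force: 0.3
```

View pics/w4c.png

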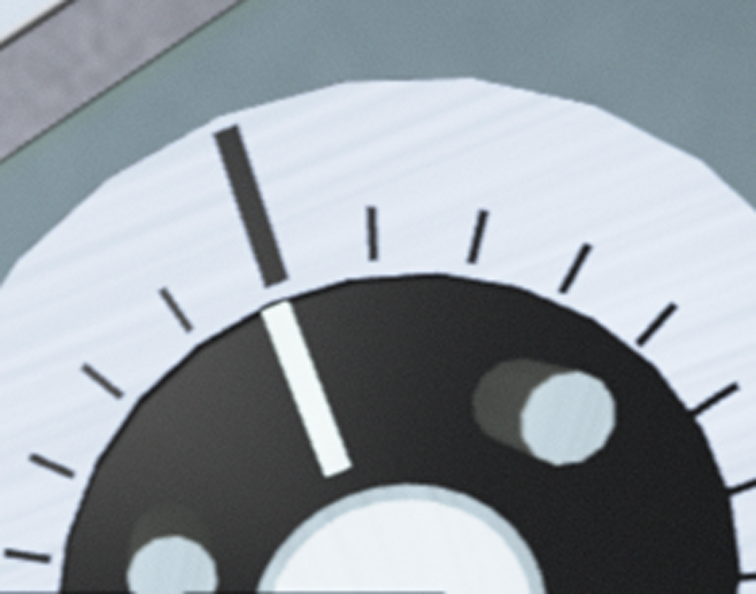

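In this crop the mark runs from (338,471) to (276,305) and the line from (276,284) to (228,128), so they are nearly aligned. I'll measure what remains.

Run:
```python
from h import *;import pickle
p=pickle.load(open('p4.pkl','rb'))
b=lambda u,v,z:back('wrist',220+u/2.7,20+v/2.7,z,p)[:2]
g=lambda d:np.degrees(np.arctan2(d[1],d[0]))
mo,mi,lo,li=b(276,305,58),b(338,471,58),b(228,128,49),b(276,284,49)
c=np.array([560,-39])
print(mo,mi,li,lo,g(mo-mi),g(lo-li),[ (g(x-c),np.hypot(*(x-c))) for x in(mo,mi,li,lo)])
```

```text
[629.19444609 -34.96954741] [595.2325785  -36.14878587] [632.30532428 -37.27534103] [661.98032618 -37.94240327] 1.9886495618846354 -1.2877308581322398 [(np.float64(3.3336098174203075), np.float64(69.31173001983794)), (np.float64(4.626607547476357), np.float64(35.34775820465463)), (np.float64(1.3663854964385813), np.float64(72.32589002032158)), (np.float64(0.5941700608457641), np.float64(101.98580998334634))]
```

About 2.8° remain.

```bash
python3 -m pendant '[[[0.025,-0.01,0],[0,0,-0.14],-1],[[0.025,-0.011,0],[0,0,-0.14],-1],[[0.025,-0.011,0],[0,0,-0.13],-1],[[0,0,0],[0,0,0],-1],[[0,0,0],[0,0,0],-1],[[0,0,0],[0,0,0],-1],[[0,0,0],[0,0,0],-1],[[0,0,0],[0,0,0],-1],[[0,0,0],[0,0,0],-1],[[0,0,0],[0,0,0],-1]]'
python3 - <<'E'
from plant import bot
import cv2,pickle
p=bot.camera_params('wrist');pickle.dump(p,open('p5.pkl','wb'))
b=bot.capture('wrist');cv2.imwrite('pics/w5.png',b)
cv2.imwrite('pics/w5c.png',cv2.resize(b[20:240,220:500],None,fx=2.7,fy=2.7,interpolation=cv2.INTER_CUBIC))
E
```

```text
time: 6.18
tool_pos: [580.0, 6.5, 81.8]
tcp_rot: [3.142, -0.0, -0.413]
contact_force: [-1.3, 1.1, 0.6]
grip_width: 0.4
finger_force: 0.7
```

View pics/w5c.png

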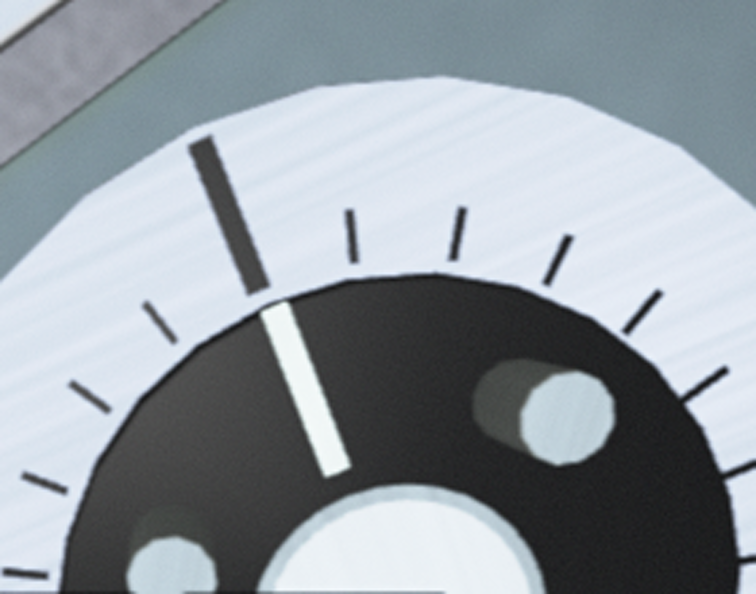

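The mark is unchanged in the image at (338,471) to (276,305), and the line now runs from (258,290) to (202,141).

Run:
```python
from h import *;import pickle
p=pickle.load(open('p5.pkl','rb'))
b=lambda u,v,z:back('wrist',220+u/2.7,20+v/2.7,z,p)[:2]
g=lambda d:np.degrees(np.arctan2(d[1],d[0]))
mo,mi,lo,li=b(276,305,58),b(338,471,58),b(202,141,49),b(258,290,49)
c=np.array([560,-39])
print(mo,mi,li,lo,g(mo-mi),g(lo-li),[ (g(x-c),np.hypot(*(x-c))) for x in(mo,mi,li,lo)])
```

```text
[629.24095114 -38.49680306] [595.29017263 -37.95781279] [632.57678564 -37.34255821] [661.66962387 -37.83529465] -0.9095306560871921 -0.9703081943529972 [(np.float64(0.416380085028318), np.float64(69.24277956101788)), (np.float64(1.691563796659027), np.float64(35.30555817933376)), (np.float64(1.3082408433495636), np.float64(72.59570874235798)), (np.float64(0.6563394184128889), np.float64(101.67629495967782))]
```

The mark and line are parallel to within 0.1°, with a sideways offset of 1 mm or less. The dial is set, so I'll back off, lift and move above the button.

```bash
python3 -m pendant '[[[-0.1,0.045,0],[0,0,0],-1],[[-0.1,0.045,0],[0,0,0],-1],[[-0.1,0.045,0],[0,0,0],-1],[[0,0,0.3],[0,0,0],-1],[[0,0,0.4],[0,0,0],-1],[[0,0,0.5],[0,0,0],-1],[[0,0,0.5],[0,0,0],-1],[[0,0,0.3],[0,0,0],-1],[[0,-0.5,0],[0,0,0],-1],[[0,-0.8,0],[0,0,0],-1]]'
python3 -m pendant '[[[0,-0.8,0],[0,0,0],-1],[[0,-0.8,0],[0,0,0],-1],[[0,-0.8,0],[0,0,0],-1],[[0,-0.8,0],[0,0,0],-1],[[0,-0.8,0],[0,0,0],-1],[[0,-0.8,0],[0,0,0],-1],[[0,-0.8,0],[0,0,0],-1],[[0,-0.4,0],[0,0,0],-1],[[0,0,0],[0,0,0],-1],[[0,0,0],[0,0,0],-1]]'
python3 - <<'E'
from plant import bot
import cv2
b=bot.capture('top');cv2.imwrite('pics/t6.png',b)
a=cv2.resize(b[165:270,260:365],None,fx=4.4,fy=4.4,interpolation=cv2.INTER_CUBIC)
s=cv2.resize(bot.capture('scene')[150:280,130:350],(330,195))
import numpy as np
c=np.zeros((462,792,3),'uint8');c[:,:462]=a;c[:195,462:]=s;cv2.imwrite('pics/m6.png',c)
E
```

```text
time: 7.07
tool_pos: [571.4, -27.2, 143.1]
tcp_rot: [-3.141, -0.002, -0.41]
contact_force: [-0.2, 0.3, 0.2]
grip_width: 0.3
finger_force: 0.0
time: 7.9
tool_pos: [570.8, -208.2, 141.7]
tcp_rot: [-3.141, 0.0, -0.414]
contact_force: [-0.3, -0.6, 0.4]
grip_width: 0.8
finger_force: 0.0
```

View pics/m6.png

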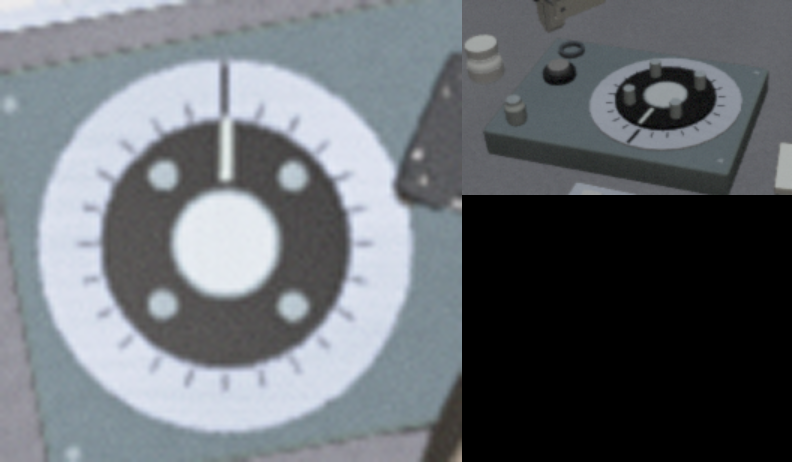

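From straight above, the mark and the long line are collinear at column 225, and the pegs stand at 45°. Next I lower the tool towards the button.

```bash
python3 -m pendant '[[[0,0,-0.4],[0,0,0],-1],[[0,0,-0.4],[0,0,0],-1],[[0,0,-0.4],[0,0,0],-1],[[0,0,-0.25],[0,0,0],-1],[[0,0,-0.1],[0,0,0],-1],[[0,0,-0.05],[0,0,0],-1],[[0,0,-0.05],[0,0,0],-1],[[0,0,0],[0,0,0],-1],[[0,0,0],[0,0,0],-1],[[0,0,0],[0,0,0],-1]]'
python3 -m pendant '[[[0,0,-0.04],[0,0,0],-1],[[0,0,-0.04],[0,0,0],-1],[[0,0,-0.04],[0,0,0],-1],[[0,0,-0.04],[0,0,0],-1],[[0,0,-0.04],[0,0,0],-1],[[0,0,-0.04],[0,0,0],-1],[[0,0,0],[0,0,0],-1],[[0,0,0],[0,0,0],-1],[[0,0,0],[0,0,0],-1],[[0,0,0],[0,0,0],-1]]'
```

```text
time: 8.83
tool_pos: [571.2, -208.6, 92.8]
tcp_rot: [3.141, -0.001, -0.413]
contact_force: [-0.5, -0.0, 0.2]
grip_width: 0.5
finger_force: 0.0
time: 9.67
tool_pos: [571.0, -208.5, 85.1]
tcp_rot: [3.142, -0.0, -0.413]
contact_force: [0.1, -0.4, 0.3]
grip_width: 0.6
finger_force: 0.0
```

```bash
python3 -m pendant '[[[0,0,-0.04],[0,0,0],-1],[[0,0,-0.04],[0,0,0],-1],[[0,0,-0.04],[0,0,0],-1],[[0,0,-0.04],[0,0,0],-1],[[0,0,0],[0,0,0],-1],[[0,0,0],[0,0,0],-1],[[0,0,0],[0,0,0],-1],[[0,0,0],[0,0,0],-1],[[0,0,0],[0,0,0],-1],[[0,0,0],[0,0,0],-1]]'
```

```text
time: 10.5
tool_pos: [571.1, -208.5, 80.4]
tcp_rot: [3.141, -0.0, -0.413]
contact_force: [1.8, -0.9, 3.6]
grip_width: 0.5
finger_force: 1.8
```

In contact, at 3.6 N. I'll go on in small steps until the force shows the end stop.

```bash
python3 -m pendant '[[[0,0,-0.04],[0,0,0],-1],[[0,0,-0.04],[0,0,0],-1],[[0,0,0],[0,0,0],-1],[[0,0,0],[0,0,0],-1],[[0,0,0],[0,0,0],-1],[[0,0,0],[0,0,0],-1],[[0,0,0],[0,0,0],-1],[[0,0,0],[0,0,0],-1],[[0,0,0],[0,0,0],-1],[[0,0,0],[0,0,0],-1]]'
```

```text
time: 11.33
tool_pos: [571.1, -208.5, 78.3]
tcp_rot: [3.141, -0.001, -0.413]
contact_force: [-0.5, 0.4, 7.3]
grip_width: 0.5
finger_force: 3.4
```

```bash
python3 -m pendant '[[[0,0,-0.04],[0,0,0],-1],[[0,0,-0.02],[0,0,0],-1],[[0,0,0],[0,0,0],-1],[[0,0,0],[0,0,0],-1],[[0,0,0],[0,0,0],-1],[[0,0,0],[0,0,0],-1],[[0,0,0],[0,0,0],-1],[[0,0,0],[0,0,0],-1],[[0,0,0],[0,0,0],-1],[[0,0,0],[0,0,0],-1]]'
```

```text
time: 12.17
tool_pos: [571.2, -208.6, 78.0]
tcp_rot: [3.141, -0.002, -0.412]
contact_force: [-4.2, 1.2, 17.7]
grip_width: 0.2
finger_force: 8.6
```

The tool moved only 0.3 mm while the force rose to 17.7 N, so the button is fully down. I'll release it and lift.

```bash
python3 -m pendant '[[[0,0,0.1],[0,0,0],-1],[[0,0,0.2],[0,0,0],-1],[[0,0,0.4],[0,0,0],-1],[[0,0,0.5],[0,0,0],-1],[[0,0,0.5],[0,0,0],-1],[[0,0,0.5],[0,0,0],-1],[[0,0,0.4],[0,0,0],-1],[[0,0,0],[0,0,0],-1],[[0,0,0],[0,0,0],-1],[[0,0,0],[0,0,0],-1]]'
python3 - <<'E'
from plant import bot
import cv2,numpy as np
a=bot.capture('top');b=cv2.imread('pics/t6.png')
print(bot.get_obs()['tool_pos'],cv2.absdiff(a,b)[178:262,268:345].mean(), 'dial-area diff')
cv2.imwrite('pics/m7.png',cv2.resize(a[165:270,260:365],None,fx=4.4,fy=4.4))
E
```

```text
time: 13.0
tool_pos: [570.2, -208.1, 152.7]
tcp_rot: [-3.142, 0.002, -0.413]
contact_force: [-0.4, 0.0, 0.1]
grip_width: 0.2
finger_force: 0.0
[ 570.20758122 -208.10694838  152.59540371] 1.948567305710163 dial-area diff
```

View pics/m7.png

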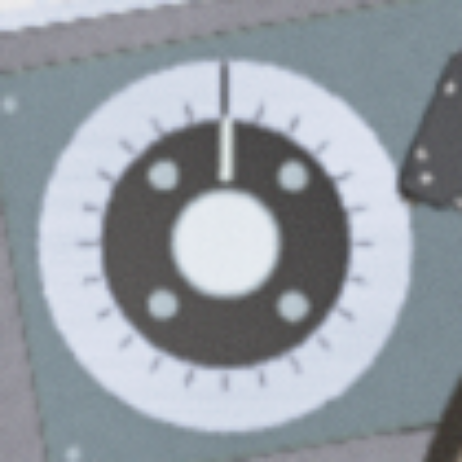

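The mark at column 225 is still in line with the long line, and the arm is clear of everything.

```bash
python3 -c "
from plant import bot
print(bot.close_job())"
```

```text
the job is handed in; nothing more can be done
None
```

I turned the dial so its white mark lines up with the long line, then pressed the capture button to its stop and released it; the arm ended clear of everything and the job was handed in at about 13 s, but no verdict was returned.

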